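# Raise a rack fan controller by one click and store it

### The arm

A 6-joint arm with a two-finger parallel gripper is mounted at the origin on the work surface. World frame = base frame: x ahead of the robot, y to its left, z up, the work surface at z = 0. Lengths are in m, angles in rad, forces in N, time in s.
With the tool pointing down it reaches from about 0.425 to 0.95 m from the base axis. Payload 3.5 kg.
Tool frame: the origin (TCP) lies at the centre of the arm's flange, where the gripper is bolted on; the fingertips stand 173 mm ahead of it and the grasp point (between the pads) lies 155 mm ahead of it (manip.tip_extent is the distance from the TCP to the fingertips, in m); z points along the fingers, y is the direction in which the jaws open and shut (so a half turn about z gives the same grasp; the last joint's range is limited). The gripper opens to 85 mm and grips with 20 to 120 N. Pads are 22 mm wide; open, the fingers measure 114 mm over their backs; the gripper's body (76 mm by 85 mm) begins 54 mm behind the grasp point. The pads swing forward as they close: fully open they stand 13 mm farther back than shut.
Start: joints at [-1.328, 0.286, 1.577, -0, 1.279, -0.15], TCP at [0.258, -0.624, 0.405] pointing down, gripper open.
Joint ranges: [-2.77, 2.77], [-0.9, 2.22], [0.21, 2.48], [-1.53, 4.67], [0.24, 2.81], [-2.84, 2.84]. Speed limits (rad/s): [2.79, 2.79, 3.14, 3.14, 3.14, 3.14].

### API

Orientations are given as a 3x3 rotation matrix whose columns are the frame's x, y, z axes.
In Python, from bench import manip, viewer gives the robot as it stands.
- The arm moves only by the shell command python3 -m creep 'ROWS' [OPENING] [FORCE]. ROWS is JSON, a list of rows, each an object of numbers: "tx", "ty", "tz": the shift along the tool's x, y, z scaled (see below); "yaw": the turn about the tool's z scaled (see below). In form: [{"tx": .., "ty": .., "tz": .., "yaw": ..}, ...]. A call has 1 to 20 rows; each row is the pose to reach, as a shift and turn from the pose measured when the call began, along the tool's axes at that moment, turning the shorter way round; what a row does not reach only later rows make up. The controller multiplies each number of a shift by 0.2 m and each number of a turn by 2 pi rad. A row lasts 1/12 s, in which the tool goes at most 41.7 mm and 7.16 degrees, less where a joint would pass 70% of its speed; a pose out of reach is approached as far as the arm can. A call with a number of a shift or a turn outside -1 to 1 is refused whole. A call with a gripper value outside its range is refused whole. OPENING is the closure, from -1 (fully open) to 1 (shut), set as the call begins (- or left out, the last holds). The fingers move at their own pace and stop on an object; FORCE is the grip in N (left out, the last holds). Time passes only in rows, so rows that repeat a pose let the fingers close. It gives the time, the measured TCP pose, the force and the opening at its end, in the units of the state.
- manip.state(): the state, without advancing time (a new reading comes with each control period).
- viewer.snapshot(name): name is "scene" or "top" or "wrist"; returns the picture (480x640x3 uint8, blue, green, red); there is no depth.
- viewer.camera_params(name): a dict with "intrinsics" (3x3 intrinsics, pixels), "camera_from_world" (4x4, takes a point from world to camera coordinates). Camera axes: x right, y down, z forward; pixel columns grow to the right and rows downward; lengths in m; the calibration is good to about 2 mm. A picture is of the moment at which its call begins: read the wrist's pose just before it. camera_params takes no time and is no camera call; for the wrist camera it gives the pose at the moment of the call.
- manip.sign_off(): hands the job in, once; it reports no verdict.
The state is a dict: "t": time; "qpos": joint angles; "qd": joint speeds; "joint_torque": joint torques, N m; "ee_pos": TCP position; "ee_rot": TCP orientation; "force": force on the tool from outside, world axes, zero at the start; "ft_torque": the same for the moment, N m; "width": finger opening in m.
Only numpy, scipy, OpenCV 4.12 (cv2) and the standard library are available. Lean on these libraries where they do the work, as an engineer would, in place of code of your own. Each camera call takes 0.05 s, during which the arm holds its last target. There are 200 camera calls.

### The job

Raise the fan speed on the orange-topped controller by one click: lay a fingertip on top of its knurled thumbwheel and roll the top away from the robot by friction until the white stripe clicks from the one-dot to the two-dot position. Only then press that controller's green button fully down to store the setting, and let go. Pinch or lift nothing, and leave the blue-topped controller and the loose things on the bench as they are.

Things in the scene. Friction and masses are not known exactly. Their poses are not given: they have to be found in the camera images.
- amber_unit: Orange-topped fan controller: fixed dark case 110 (x) x 160 (y) x 55 mm high. Origin: centre of its underside, on the bench. It stands left or right of the blue one, yaw up to 0.45 rad. Black knurled thumbwheel (64 mm dia, 22 wide, axle along unit y) stands 18 mm proud at unit x 0, y -32 mm; green button at x 0, y +45. 1, 2, 3 white dots beside the wheel at x -21, 0, +21 mm mark the detents.
- amber_wheel_crown (a point): Point at the crown (highest point) of the orange unit's wheel when not pressed, 73 mm above the bench, mid width. It is fixed to the case. The axle is sprung: pressed from above the wheel sinks up to 7 mm, about 2 N to start and 0.9 N per mm, then it is solid; grippy rim (friction about 1.1). 22 mm of fingertip travel over the crown without slip is one click.
- amber_wheel (a joint): Wheel angle, rad: 0 = detent 1 (white stripe at the one dot, robot side), 0.7 = detent 2 (stripe on top, two dots), 1.4 = detent 3 (far side). Grows as the wheel's top rolls along unit +x (away from the robot at yaw 0). Let go, it snaps to the nearest detent (peak about 0.035 N m; humps at 0.35 and 1.05). Stops at -0.1 and 1.5. Starts in detent 1.
- amber_button_top (a point): Centre of the top of the orange unit's green button, 26 mm diameter, 22 mm above the case (77 mm above the bench). It moves with the button.
- amber_button (a joint): Press depth of that button, 0 = up, 0.006 m = fully down (about 5 N); springs back.
- blue_unit: The blue-topped controller, otherwise the same as the orange one; to be left alone.
- blue_wheel (a joint): Angle of the blue unit's wheel, same meaning; starts in detent 2 (0.7) and must stay there.
- blue_button (a joint): Press depth of the blue unit's button; must not be pressed.
- drive_center (a point): Centre of a loose drive in its caddy, 121 x 72 x 18 mm, lying flat; bystander.
- driver_grip (a point): Point on the handle of a loose screwdriver lying on the bench, 200 mm long, 26 mm high; bystander.
- tape_center (a point): Centre of a loose yellow ring of tape lying flat, 84 mm outside diameter, 20 mm high; bystander.
Things that resemble listed ones, but are neither listed nor needed, are in the scene too. Leave any purple or yellow look-alike of the amber_unit alone.

How it is judged:
By the outcome, as a careful person would: the job done as asked, in the order asked, and still so for the second after the job is handed in, with the robot touching nothing.
It also fails if it takes over 37 s, if anything falls off the work surface, if the arm or the gripper's body presses on something with over 40 N, if the wrist force passes 120 N, or if a joint passes its speed limit or range.

## Working session

There is one attempt and no reset: what is moved stays moved. The work goes in short steps, Python scripts to look and compute and a shell command to move; the robot and the scene stay as the last step left them, time stands still between calls to the robot, and variables do not carry over. Pictures are saved under pics/ and viewed, about 8 in all and at most 12, crops included, and the job is handed in when it is done.

```bash
mkdir -p pics; ls; python3 - <<'E'
from bench import manip, viewer
import cv2
s=manip.state();print(s['t'],s['ee_pos'],s['ee_rot'],s['width'],manip.tip_extent)
for n in("top","scene"):
    cv2.imwrite(f"pics/{n}0.png",viewer.snapshot(n))
    print(viewer.camera_params(n))
E
```

```text
pics
0.0 [ 0.25835142 -0.62333202  0.40335295] [[ 9.23826066e-01  3.82812032e-01 -5.90284673e-04]
 [ 3.82812363e-01 -9.23823421e-01  2.23186656e-03]
 [ 3.09066566e-04 -2.28782477e-03 -9.99997335e-01]] 0.08580174005419171 0.1734
{'intrinsics': array([[489.41857198,   0.        , 314.16788564],
       [  0.        , 489.41857198, 243.75391271],
       [  0.        ,   0.        ,   1.        ]]), 'camera_from_world': array([[-0.01066186, -0.99972371, -0.02094828,  0.09596564],
       [-0.99838614,  0.01181156, -0.05554825,  0.53557151],
       [ 0.05578034,  0.02032223, -0.99823622,  1.10682198],
       [ 0.        ,  0.        ,  0.        ,  1.        ]])}
{'intrinsics': array([[570.25217057,   0.        , 315.10730572],
       [  0.        , 570.25217057, 238.3111196 ],
       [  0.        ,   0.        ,   1.        ]]), 'camera_from_world': array([[ 0.73026526,  0.68292428, -0.01808506, -0.43805712],
       [ 0.36541194, -0.41283616, -0.83429037, -0.11051367],
       [-0.57722332,  0.60264478, -0.55102859,  1.56766031],
       [ 0.        ,  0.        ,  0.        ,  1.        ]])}
```

View pics/top0.png

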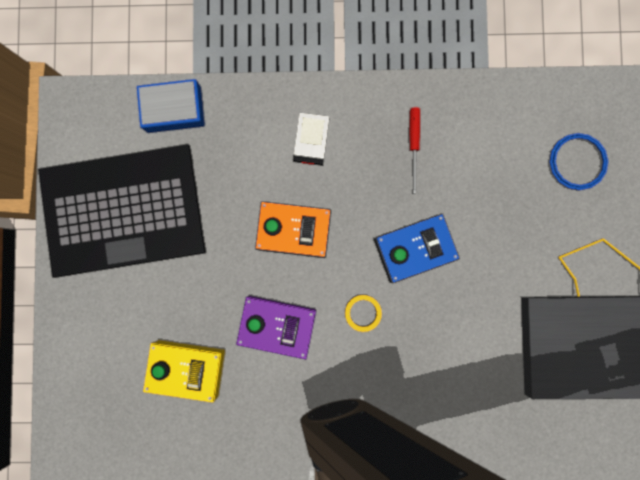

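View pics/scene0.png

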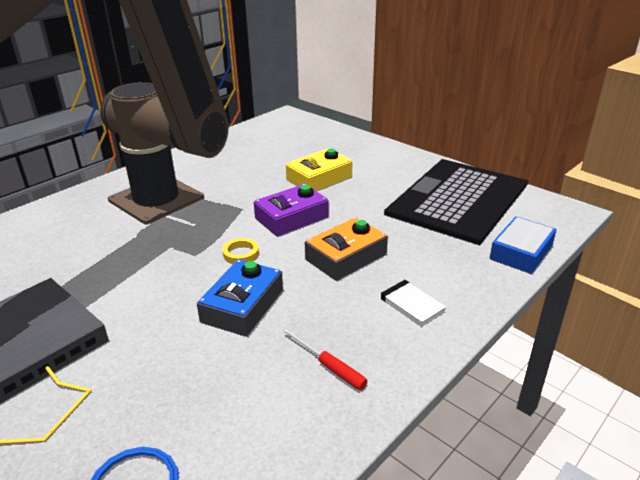

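The candidates in the top view are orange (293,229), purple (276,327), yellow (183,371) and blue (417,248). Only (293,229) has an orange top, so that is the target. The blue unit is to its right. Next I measure its pose and enlarge it.

```bash
cat > h.py <<'E'
import numpy as np, cv2
from bench import manip, viewer
def ray(P,uv,z):
    K,T=P['intrinsics'],P['camera_from_world'];R,t=T[:3,:3],T[:3,3]
    d=R.T@np.linalg.solve(K,[uv[0],uv[1],1.]);c=-R.T@t
    return c+d*(z-c[2])/d[2]
def blob(m):
    c=max(cv2.findContours(m,cv2.RETR_EXTERNAL,cv2.CHAIN_APPROX_NONE)[0],key=cv2.contourArea)
    M=cv2.moments(c);return c,np.array([M['m10'],M['m01']])/M['m00']
def find(im,P):
    hsv=cv2.cvtColor(im,cv2.COLOR_BGR2HSV)
    o=cv2.inRange(hsv,(6,180,150),(18,255,255))
    o=cv2.morphologyEx(o,cv2.MORPH_OPEN,np.ones((3,3),np.uint8))
    c,_=blob(o)
    w=np.array([ray(P,p[0],.055)[:2] for p in c],np.float32)
    r=cv2.minAreaRect(w)
    g=cv2.inRange(hsv,(45,80,60),(80,255,255))
    x,y,W,H=cv2.boundingRect(c);k=np.zeros_like(g);k[max(y-10,0):y+H+10,max(x-10,0):x+W+10]=g[max(y-10,0):y+H+10,max(x-10,0):x+W+10]
    _,gc=blob(k);b=ray(P,gc,.077)
    return r,b[:2],(x,y,W,H),gc
def unit(r):
    b=cv2.boxPoints(r);e=[b[1]-b[0],b[2]-b[1]];l=max(e,key=np.linalg.norm)
    l=l*np.sign(l[1]);l/=np.linalg.norm(l)   # unit y
    return np.array(r[0]),np.array([l[1],-l[0]]),l
def togo(xy,z_tip,yaw_dir_y):
    """rows numbers to bring shut fingertip to xy,z_tip with tool y along yaw_dir_y"""
    s=manip.state();R=s['ee_rot'];p=s['ee_pos']
    d=np.array([xy[0],xy[1],z_tip+manip.tip_extent])-p
    a=R.T@d/0.2; yy=R.T@np.array([*yaw_dir_y,0]);yaw=np.arctan2(-yy[0],yy[1])/(2*np.pi)
    return np.round(a,4),round(yaw,4)
E
python3 - <<'E'
from h import *
im=viewer.snapshot("top");P=viewer.camera_params("top")
r,b,bb,gc=find(im,P);c,ux,uy=unit(r)
print(r,c,ux,uy,"btn seen",b,"pred",c+.045*uy,"crown",c-.032*uy,bb,gc)
x,y,W,H=bb
cv2.imwrite("pics/c.png",cv2.resize(im[y-15:y+H+15,x-15:x+W+15],None,fx=6,fy=6,interpolation=cv2.INTER_CUBIC))
print(togo(c-.032*uy,.25,ux))
E
```

```text
((0.5681526064872742, 0.1365641951560974), (0.15254659950733185, 0.10348301380872726), 82.6186294555664) [0.56815261 0.1365642 ] [ 0.991713   -0.12847303] [0.12847303 0.991713  ] btn seen [0.57413265 0.18107957] pred [0.57393389 0.18119128] crown [0.56404147 0.10482938] (257, 203, 72, 53) [271.54918033 225.48770492]
(array([ 2.8058, -2.7789, -0.0929]), np.float64(-0.167))
```

View pics/c.png

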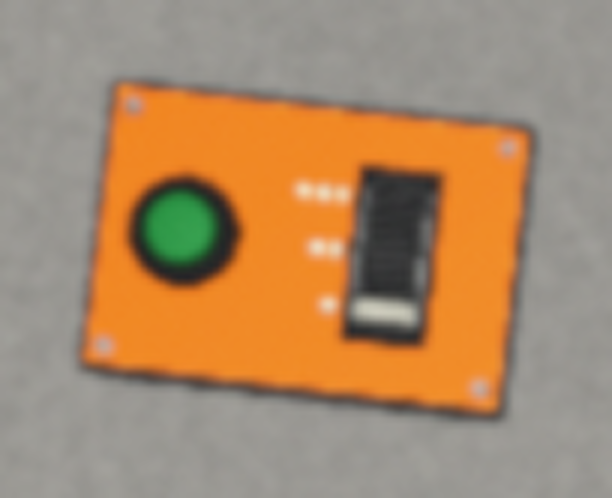

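The crop shows an orange top, green button at left, and the white stripe at the single dot on the robot side (crop 385,312). The seen button agrees with the pose from the case outline to 0.2 mm. I move above it with the fingers shut.

```bash
python3 -m creep '[{"tx":0.93,"ty":-0.93,"tz":0},{"tx":0.93,"ty":-0.93,"tz":0},{"tx":0.93,"ty":-0.93,"tz":0},{"tx":0.93,"ty":-0.93,"tz":0},{"tx":0.93,"ty":-0.93,"tz":0},{"tx":0.93,"ty":-0.93,"tz":0},{"tx":0.93,"ty":-0.93,"tz":0},{"tx":0.93,"ty":-0.93,"tz":0}]' 1 60
python3 -m creep '[{"tx":0.93,"ty":-0.93,"tz":0},{"tx":0.93,"ty":-0.93,"tz":0},{"tx":0.93,"ty":-0.93,"tz":0},{"tx":0.93,"ty":-0.93,"tz":0},{"tx":0.93,"ty":-0.93,"tz":0},{"tx":0.93,"ty":-0.93,"tz":0},{"tx":0.93,"ty":-0.93,"tz":0},{"tx":0.93,"ty":-0.93,"tz":0}]'
python3 -c "
from h import *
print(togo((.564,.105),.2,(.9917,-.1285)))"
```

```text
(array([ 2.8059, -2.7793,  0.1571]), np.float64(-0.167))invalid input at $[0]: expected keys tx, ty, tz, yaw
invalid input at $[0]: expected keys tx, ty, tz, yaw
```

```bash
python3 -m creep '[{"tx":0.93,"ty":-0.93,"tz":0,"yaw":0},{"tx":0.93,"ty":-0.93,"tz":0,"yaw":0},{"tx":0.93,"ty":-0.93,"tz":0,"yaw":0},{"tx":0.93,"ty":-0.93,"tz":0,"yaw":0},{"tx":0.93,"ty":-0.93,"tz":0,"yaw":0},{"tx":0.93,"ty":-0.93,"tz":0,"yaw":0},{"tx":0.93,"ty":-0.93,"tz":0,"yaw":0},{"tx":0.93,"ty":-0.93,"tz":0,"yaw":0}]' 1 60
python3 -m creep '[{"tx":0.93,"ty":-0.93,"tz":0,"yaw":0},{"tx":0.93,"ty":-0.93,"tz":0,"yaw":0},{"tx":0.93,"ty":-0.93,"tz":0,"yaw":0},{"tx":0.93,"ty":-0.93,"tz":0,"yaw":0},{"tx":0.93,"ty":-0.93,"tz":0,"yaw":0},{"tx":0.93,"ty":-0.93,"tz":0,"yaw":0},{"tx":0.93,"ty":-0.93,"tz":0,"yaw":0},{"tx":0.93,"ty":-0.93,"tz":0,"yaw":0}]'
python3 -c "
from h import *
print(togo((.564,.105),.2,(.9917,-.1285)))"
```

```text
t: 0.82
ee_pos: [0.36, -0.3775, 0.4038]
ee_rot: [[0.922, 0.387, -0.0], [0.387, -0.922, 0.003], [0.001, -0.003, -1.0]]
force: [-1.0, -0.5, -0.0]
width: 0.0006
t: 1.48
ee_pos: [0.4606, -0.1324, 0.4044]
ee_rot: [[0.921, 0.39, -0.0], [0.39, -0.921, 0.003], [0.001, -0.003, -1.0]]
force: [0.2, -0.3, 0.4]
width: -0.0
(array([ 0.939 , -0.8911,  0.1584]), np.float64(-0.1657))
```

```bash
python3 -m creep '[{"tx":0.9,"ty":-0.91,"tz":0.16,"yaw":-0.1657},{"tx":0.9,"ty":-0.91,"tz":0.16,"yaw":-0.1657},{"tx":0.9,"ty":-0.91,"tz":0.16,"yaw":-0.1657},{"tx":0.9,"ty":-0.91,"tz":0.16,"yaw":-0.1657},{"tx":0.9,"ty":-0.91,"tz":0.16,"yaw":-0.1657},{"tx":0.9,"ty":-0.91,"tz":0.16,"yaw":-0.1657},{"tx":0.9,"ty":-0.91,"tz":0.16,"yaw":-0.1657},{"tx":0.9,"ty":-0.91,"tz":0.16,"yaw":-0.1657},{"tx":0.9,"ty":-0.91,"tz":0.16,"yaw":-0.1657},{"tx":0.9,"ty":-0.91,"tz":0.16,"yaw":-0.1657},{"tx":0.9,"ty":-0.91,"tz":0.16,"yaw":-0.1657}]'
python3 - <<'E'
from h import *
P=viewer.camera_params("wrist");im=viewer.snapshot("wrist");cv2.imwrite("pics/w1.png",im)
c=np.array([.56404,.10483]);ux=np.array([.9917,-.1285])
print(togo(c-.011*ux,.076,ux))
try:
    r,b,bb,gc=find(im,P);print(r,b,bb,unit(r))
except Exception as e: print(e)
E
```

```text
t: 2.4
ee_pos: [0.5561, 0.1039, 0.3728]
ee_rot: [[0.132, 0.991, -0.0], [0.991, -0.132, 0.002], [0.002, -0.001, -1.0]]
force: [0.5, 0.5, 0.7]
width: 0.0001
(array([ 0.0079, -0.0151,  0.6176]), np.float64(-0.0005))
max() iterable argument is empty
```

View pics/w1.png

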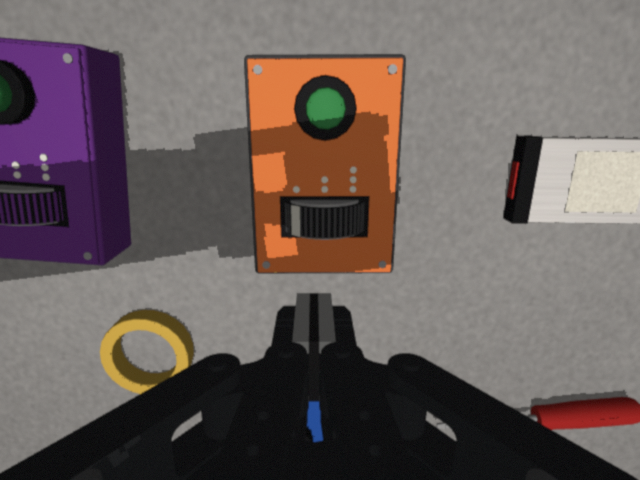

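The wrist view shows the button at (326,107), the wheel at (325,217) with the stripe on the robot side at (292,219), and the fingertips on line with the wheel. I cross-check the position and then descend to just over the wheel.

```bash
python3 -c "
from h import *
P=viewer.camera_params('wrist')
print(ray(P,(326,107),.077),ray(P,(325,200),.073),ray(P,(325,237),.055))"
python3 -m creep '[{"tx":0.008,"ty":-0.015,"tz":0.2,"yaw":0},{"tx":0.008,"ty":-0.015,"tz":0.4,"yaw":0},{"tx":0.008,"ty":-0.015,"tz":0.55,"yaw":0},{"tx":0.008,"ty":-0.015,"tz":0.61,"yaw":0},{"tx":0.008,"ty":-0.015,"tz":0.6176,"yaw":0},{"tx":0.008,"ty":-0.015,"tz":0.6176,"yaw":0},{"tx":0.008,"ty":-0.015,"tz":0.6176,"yaw":0}]'
python3 -c "
from h import *
print(togo(np.array([.56404,.10483])-.011*np.array([.9917,-.1285]),.070,(.9917,-.1285)),manip.state()['force'])"
```

```text
[0.57421602 0.18260021 0.077     ] [0.56616409 0.12181791 0.073     ] [0.56265021 0.08936052 0.055     ]
t: 3.03
ee_pos: [0.5544, 0.106, 0.2517]
ee_rot: [[0.132, 0.991, 0.004], [0.991, -0.132, 0.002], [0.003, 0.004, -1.0]]
force: [0.0, 0.5, 0.3]
width: 0.0001
(array([ 0.0005, -0.0066,  0.0416]), np.float64(-0.0006)) [0.00783111 0.45127932 0.26351353]
```

```bash
python3 -m creep '[{"tx":0,"ty":-0.006,"tz":0.015,"yaw":0},{"tx":0,"ty":-0.006,"tz":0.03,"yaw":0},{"tx":0,"ty":-0.006,"tz":0.042,"yaw":0},{"tx":0,"ty":-0.006,"tz":0.042,"yaw":0},{"tx":0,"ty":-0.006,"tz":0.042,"yaw":0},{"tx":0,"ty":-0.006,"tz":0.042,"yaw":0}]'
```

```text
t: 3.53
ee_pos: [0.5539, 0.1062, 0.2445]
ee_rot: [[0.132, 0.991, 0.007], [0.991, -0.132, 0.002], [0.003, 0.007, -1.0]]
force: [1.2, -0.2, 3.9]
width: 0.0001
```

```bash
python3 -m creep '[{"tx":0,"ty":0,"tz":0.005,"yaw":0},{"tx":0,"ty":0.01,"tz":0.006,"yaw":0},{"tx":0,"ty":0.02,"tz":0.006,"yaw":0},{"tx":0,"ty":0.03,"tz":0.006,"yaw":0},{"tx":0,"ty":0.04,"tz":0.006,"yaw":0},{"tx":0,"ty":0.05,"tz":0.006,"yaw":0},{"tx":0,"ty":0.06,"tz":0.006,"yaw":0},{"tx":0,"ty":0.07,"tz":0.006,"yaw":0},{"tx":0,"ty":0.08,"tz":0.006,"yaw":0},{"tx":0,"ty":0.09,"tz":0.006,"yaw":0},{"tx":0,"ty":0.1,"tz":0.006,"yaw":0},{"tx":0,"ty":0.11,"tz":0.006,"yaw":0},{"tx":0,"ty":0.115,"tz":0.006,"yaw":0},{"tx":0,"ty":0.115,"tz":0.006,"yaw":0}]'
python3 -c "
from h import *
cv2.imwrite('pics/w2.png',viewer.snapshot('wrist'))"
```

```text
t: 4.7
ee_pos: [0.5767, 0.1032, 0.2432]
ee_rot: [[0.132, 0.991, 0.006], [0.991, -0.132, 0.003], [0.003, 0.006, -1.0]]
force: [0.2, 0.6, 4.8]
width: -0.0001
```

View pics/w2.png

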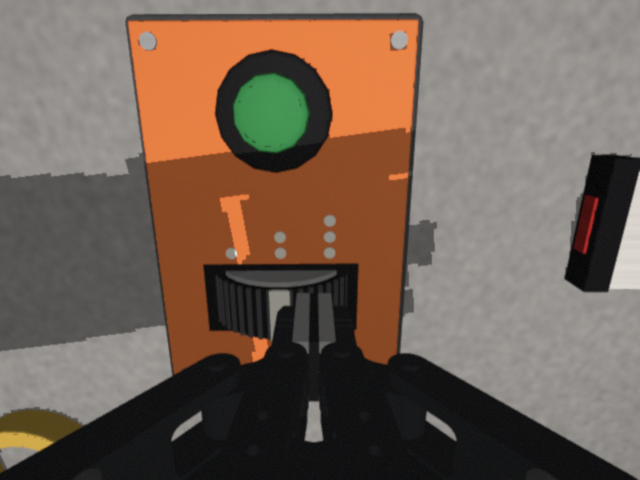

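The stripe at (279,300) is now level with the two dots (280,245). I lift straight off and check that it stays there.

```bash
python3 -m creep '[{"tx":0,"ty":0,"tz":-0.05,"yaw":0},{"tx":0,"ty":0,"tz":-0.2,"yaw":0},{"tx":0,"ty":0,"tz":-0.3,"yaw":0},{"tx":0,"ty":0,"tz":-0.35,"yaw":0},{"tx":0,"ty":0,"tz":-0.35,"yaw":0},{"tx":0,"ty":0,"tz":-0.35,"yaw":0}]'
python3 - <<'E'
from h import *
im=viewer.snapshot('wrist');cv2.imwrite('pics/w3.png',im)
u=np.array([.9917,-.1285]);print(togo((.574,.1815),.080,u),manip.state()['force'])
E
```

```text
t: 5.25
ee_pos: [0.5759, 0.103, 0.3129]
ee_rot: [[0.132, 0.991, 0.006], [0.991, -0.132, 0.002], [0.003, 0.006, -1.0]]
force: [0.0, 0.7, 0.1]
width: 0.0001
(array([ 0.3874, -0.0606,  0.2928]), np.float64(-0.0006)) [-0.2194396  -0.26926661 -0.16653369]
```

View pics/w3.png

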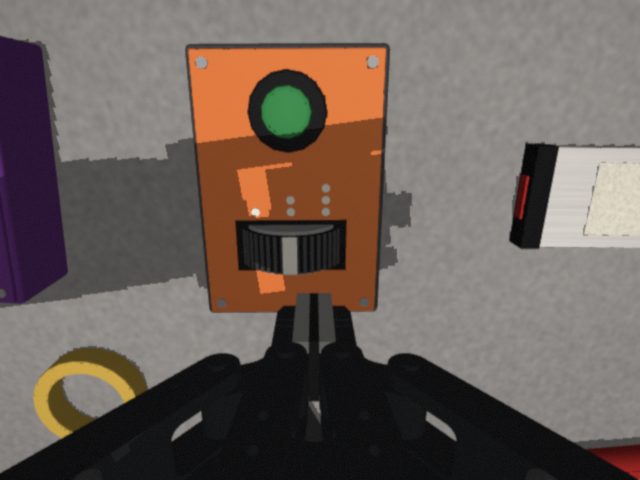

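Clicked: the stripe at (290,253) sits at the two dots (290,206) with the finger clear of the wheel. Now the button.

```bash
python3 -m creep '[{"tx":0.2,"ty":-0.03,"tz":0,"yaw":0},{"tx":0.387,"ty":-0.06,"tz":0,"yaw":0},{"tx":0.387,"ty":-0.06,"tz":0.1,"yaw":0},{"tx":0.387,"ty":-0.06,"tz":0.2,"yaw":0},{"tx":0.387,"ty":-0.06,"tz":0.27,"yaw":0},{"tx":0.387,"ty":-0.06,"tz":0.29,"yaw":0},{"tx":0.387,"ty":-0.06,"tz":0.29,"yaw":0},{"tx":0.387,"ty":-0.06,"tz":0.29,"yaw":0}]'
python3 -c "
from h import *
print(togo((.574,.1815),.070,(.9917,-.1285)))"
```

```text
t: 5.97
ee_pos: [0.5742, 0.181, 0.2536]
ee_rot: [[0.133, 0.991, 0.003], [0.991, -0.133, 0.002], [0.003, 0.003, -1.0]]
force: [-0.0, -0.3, -0.1]
width: -0.0001
(array([ 0.0022, -0.0016,  0.0511]), np.float64(-0.0007))
```

```bash
python3 -m creep '[{"tx":0,"ty":0,"tz":0.015,"yaw":0},{"tx":0,"ty":0,"tz":0.03,"yaw":0},{"tx":0,"ty":0,"tz":0.04,"yaw":0},{"tx":0,"ty":0,"tz":0.048,"yaw":0},{"tx":0,"ty":0,"tz":0.054,"yaw":0},{"tx":0,"ty":0,"tz":0.054,"yaw":0},{"tx":0,"ty":0,"tz":0.054,"yaw":0}]'
```

```text
t: 6.55
ee_pos: [0.5751, 0.1808, 0.2445]
ee_rot: [[0.133, 0.991, 0.006], [0.991, -0.133, 0.002], [0.002, 0.006, -1.0]]
force: [-0.1, -2.3, 6.4]
width: -0.0001
```

```bash
python3 -m creep '[{"tx":0,"ty":0,"tz":0.01,"yaw":0},{"tx":0,"ty":0,"tz":0.018,"yaw":0},{"tx":0,"ty":0,"tz":0.018,"yaw":0},{"tx":0,"ty":0,"tz":0.018,"yaw":0}]'
```

```text
t: 6.88
ee_pos: [0.5755, 0.1809, 0.2442]
ee_rot: [[0.132, 0.991, 0.005], [0.991, -0.132, 0.001], [0.002, 0.005, -1.0]]
force: [-6.6, -2.5, 16.4]
width: 0.0001
```

The force rose by 10 N over 0.3 mm, so the button is at its solid stop. I release and check.

```bash
python3 -m creep '[{"tx":0,"ty":0,"tz":-0.05,"yaw":0},{"tx":0,"ty":0,"tz":-0.2,"yaw":0},{"tx":0,"ty":0,"tz":-0.4,"yaw":0},{"tx":0,"ty":0,"tz":-0.55,"yaw":0},{"tx":0,"ty":0,"tz":-0.6,"yaw":0},{"tx":-0.3,"ty":-0.5,"tz":-0.6,"yaw":0},{"tx":-0.6,"ty":-0.5,"tz":-0.6,"yaw":0},{"tx":-0.9,"ty":-0.5,"tz":-0.6,"yaw":0},{"tx":-1,"ty":-0.5,"tz":-0.6,"yaw":0},{"tx":-1,"ty":-0.5,"tz":-0.6,"yaw":0},{"tx":-1,"ty":-0.5,"tz":-0.6,"yaw":0},{"tx":-1,"ty":-0.5,"tz":-0.6,"yaw":0}]'
python3 - <<'E'
from h import *
a=viewer.snapshot('scene');t=viewer.snapshot('top')
A=cv2.resize(a[200:350,180:400],None,fx=3,fy=3,interpolation=cv2.INTER_CUBIC)[:,:400]
A=cv2.resize(a[190:340,190:400],(400,286),interpolation=cv2.INTER_CUBIC);B=cv2.resize(t[60:300,230:630],(400,240))
cv2.imwrite('pics/f.png',np.vstack([cv2.resize(A,(760,543))[:, :],])); cv2.imwrite('pics/ft.png',t)
E
```

```text
t: 7.88
ee_pos: [0.4475, -0.0069, 0.362]
ee_rot: [[0.137, 0.991, 0.002], [0.991, -0.137, 0.001], [0.001, 0.002, -1.0]]
force: [-0.3, 0.8, -0.0]
width: -0.0002
```

View pics/f.png

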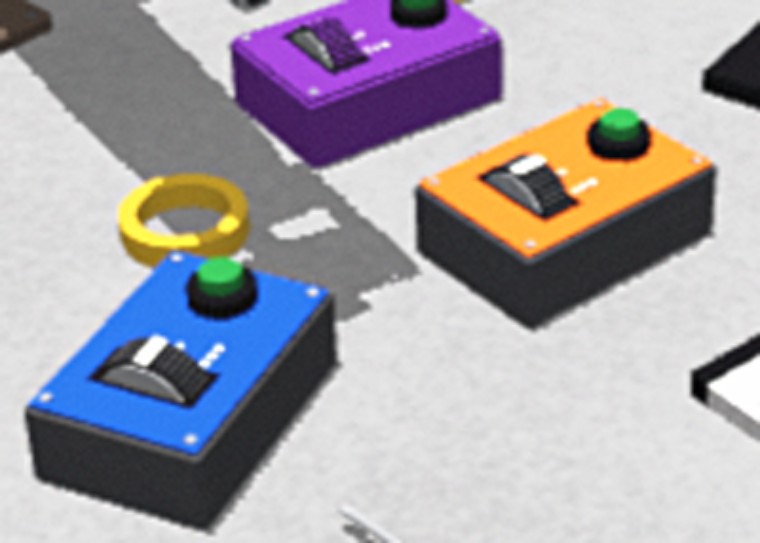

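View pics/ft.png

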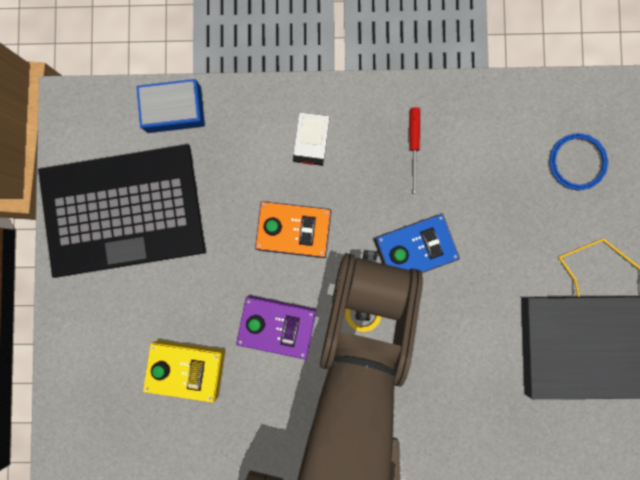

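The orange stripe is on top at two dots (crop 530,165) and its button is back up. The blue stripe is still on top, and the bystanders are at the same pixels as before. The arm is clear, so I hand in.

```bash
python3 -c "
from bench import manip
print(manip.sign_off())"
```

```text
the job is handed in; nothing more can be done
None
```

The orange controller is set to the two-dot position and its setting stored. The job was handed in at about 8 s of robot time.

- **Wheel:** With the fingers shut, I laid the fingertip on the wheel at about 4–5 N and rolled the top 23 mm away from the robot. After lifting off, the wrist picture showed the white stripe at the two dots, and the final scene picture still shows it there.
- **Button:** Only then did I press the green button. At a fingertip height of about 71 mm the force rose to 16 N with almost no further travel, so it was fully down. I then let go, and it is back up in the final picture.
- **Everything else:** The last pictures show the blue wheel's stripe still on its two-dot position. The drive and screwdriver are at the same pixels in the top view, and so is what can be seen of the tape, which the arm partly hides. The arm was clear with a force reading near zero.

No check failed. The only disagreement was about 1.5 mm between the top and wrist camera estimates of the button position, which did not affect the press.

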